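Balance the centrifuge rotor

ROBOT

A 6-joint arm with a two-finger parallel gripper is mounted at the origin on a cart in front of the work surface, level with it; the furniture and walls round the work are solid. World frame = base frame: x ahead of the robot, y to its left, z up, the work surface at z = 0. Lengths are in m, angles in rad, forces in N, time in s.
With the tool pointing down it reaches from about 0.275 to 0.825 m from the base axis. Payload 5.2 kg.
Tool frame: the origin (TCP) lies between the finger pads; the fingertips stand 11 mm ahead of it and the grasp point (between the pads) lies 8 mm behind it; z points along the fingers, y is the line along which they close (so a half turn about z gives the same grasp; the last joint's range is limited). The gripper opens to 93 mm and grips with 3 to 60 N. Pads are 15 mm wide; open, the fingers measure 128 mm over their backs; the gripper's body (75 mm by 188 mm) begins 65 mm behind the grasp point.
Start: joints at [-1.327, 0.259, 1.535, -0, 1.348, -0.203], TCP at [0.238, -0.496, 0.23] pointing down, gripper open.
Joint ranges: [-3.14, 3.14], [-0.91, 2.08], [0.19, 2.58], [-1.22, 4.36], [0.22, 2.71], [-3.12, 3.12]. Speed limits (rad/s): [2.57, 2.57, 3.14, 3.14, 3.14, 3.14].

INTERFACE

Orientations are given as a unit quaternion [w, x, y, z].
In Python, from station import manip gives the robot as it stands. The module is installed in compiled form; this text tells all that it offers.
- The arm moves only by the tool arm_command, never from a script. Its argument "moves" is a list of rows, each a list of 5 numbers: the finger opening in mm, from 0 to 93, then the shift along the tool's x, y, z each as a share of 0.3 m, from -1 to 1, then the turn about the tool's z as a share of 120 degrees, from -1 to 1. A call has exactly 10 rows; each row is the pose to reach, as a shift and turn from the pose commanded when the call began, along the tool's axes at that moment; what a row does not reach only later rows make up. A row lasts 1/10 s, in which the tool goes at most 50 mm and 8.59 degrees, less where a joint would pass 70% of its speed; a pose out of reach is approached as far as the arm can. A call with a number of a shift or a turn outside -1 to 1 is refused whole. A call with a gripper value outside its range is refused whole. The fingers move at their own pace and stop on an object; "squeeze" is the grip in N (left out, the last holds). Time passes only in rows, so rows that repeat a pose let the fingers close, or fill a call up. It gives the time, the measured TCP pose, the force, the opening and the grip force at its end, in the units of the state.
- manip.sense(): the state, without advancing time (a new reading comes with each control period).
- manip.read_camera(name): name is "scene" or "top" or "wrist"; returns a dict with "frame" (384x512x3 uint8, red, green, blue), "intrinsics" (3x3 intrinsics, pixels), "R" (3x3) and "t" (3): a world point X has camera coordinates R X + t; the wrist camera has in their place "T_tool_cam" (4x4, takes a point from camera to tool coordinates, whose origin is the TCP and whose axes are the flange's). Camera axes: x right, y down, z forward; pixel columns grow to the right and rows downward; lengths in m; the calibration is good to about 2 mm. A picture is of the moment at which its call begins: read the wrist's pose just before it. There is no depth.
- manip.job_done(): hands the job in; it is judged then, once.
The state is a dict: "time": time; "joint_positions": joint angles; "dq": joint speeds; "joint_torque": joint torques, N m; "ee_pos": TCP position; "orientation": TCP orientation; "wrist_force": force on the tool from outside, world axes, zero at the start; "ft_torque": the same for the moment, N m; "opening": finger opening in m; "grasp_force": force on a finger pad.
Only numpy, scipy, OpenCV 4.12 (cv2) and the standard library are available. Lean on these libraries where they do the work, as an engineer would, in place of code of your own. Each camera call takes 0.05 s, during which the arm holds its last target. There are 200 camera calls.

TASK

The six tubes in the centrifuge rotor were weighed out as three matched pairs, one cap colour to a pair, but were loaded so that no tube faces its partner and the rotor would run out of balance. Rearrange them (the empty white rack is free for parking tubes on the way) until every tube stands in a rotor well straight across the axis from the tube with the same cap colour, all six lowered right down and let go. Keep the tubes upright, do not drop them, and leave the timer and the small glass beaker where they are.

Things in the scene. Friction and masses are not known exactly. Their poses are not given: they have to be found in the camera images.
- red_a: centrifuge tube with a red ribbed screw cap, one of two alike: white plastic body 27 mm in diameter with a conical foot (18 mm high, narrowing to 8 mm), cap 31 mm in diameter and 16 mm high, 92 mm tall over all, about 50 g; origin at the centre of its foot, z up along the tube. Can be taken by the cap from above in any direction
- blue_a: centrifuge tube with a blue ribbed screw cap, one of two alike: white plastic body 27 mm in diameter with a conical foot (18 mm high, narrowing to 8 mm), cap 31 mm in diameter and 16 mm high, 92 mm tall over all, about 42 g; origin at the centre of its foot, z up along the tube. Can be taken by the cap from above in any direction
- red_b: centrifuge tube with a red ribbed screw cap, one of two alike: white plastic body 27 mm in diameter with a conical foot (18 mm high, narrowing to 8 mm), cap 31 mm in diameter and 16 mm high, 92 mm tall over all, about 50 g; origin at the centre of its foot, z up along the tube. Can be taken by the cap from above in any direction
- yellow_a: centrifuge tube with a yellow ribbed screw cap, one of two alike: white plastic body 27 mm in diameter with a conical foot (18 mm high, narrowing to 8 mm), cap 31 mm in diameter and 16 mm high, 92 mm tall over all, about 35 g; origin at the centre of its foot, z up along the tube. Can be taken by the cap from above in any direction
- blue_b: centrifuge tube with a blue ribbed screw cap, one of two alike: white plastic body 27 mm in diameter with a conical foot (18 mm high, narrowing to 8 mm), cap 31 mm in diameter and 16 mm high, 92 mm tall over all, about 42 g; origin at the centre of its foot, z up along the tube. Can be taken by the cap from above in any direction
- yellow_b: centrifuge tube with a yellow ribbed screw cap, one of two alike: white plastic body 27 mm in diameter with a conical foot (18 mm high, narrowing to 8 mm), cap 31 mm in diameter and 16 mm high, 92 mm tall over all, about 35 g; origin at the centre of its foot, z up along the tube. Can be taken by the cap from above in any direction
- rotor: silver centrifuge rotor, 188 mm across, fixed; origin on its axis at the underside (worktop), z up. Six upright wells, 30 mm wide, centres on a circle of 70 mm radius at 0, 60, .. 300 degrees from the rotor's x axis. Top face 70 mm, well floors 18 mm above the origin: a tube right down has its foot at 18 mm and its top at 110 mm. Black knob in the middle, 34 mm wide, 13 mm above the face
- rack: white plastic tube rack, 60 x 156 x 46 mm, fixed, empty at the start; origin at the centre of its underside. Three holes 31 mm in diameter in a row along its own y axis at -48, 0 and +48 mm; a tube in it rests with its foot 6 mm and the top of its cap 98 mm above the worktop
- timer: white digital timer with coloured buttons, 62 x 62 x 18 mm, lying beside the work, to be left alone; origin at the centre of its underside
- weigh_beaker: small empty glass beaker, 47 mm in diameter, 58 mm tall, standing beside the work, to be left alone; origin at the centre of its underside
Mind the look-alikes: they are no part of the job. Leave any turquoise look-alike of the blue_a alone. What is shaped like the yellow_b but green is not meant.

How it is judged:
By the outcome, as a careful person would: the job done as asked, in the order asked, and still so for the second after the job is handed in, with the robot touching nothing.
It also fails if it takes over 88 s, if anything falls off the work surface, if the arm or the gripper's body presses on something with over 40 N, if the wrist force passes 120 N, or if a joint passes its speed limit or range.

## Working session

There is one attempt and no reset: what is moved stays moved. The work goes in short steps, Python scripts to look and compute and a tool call to move; the robot and the scene stay as the last step left them, time stands still between calls to the robot, and variables do not carry over. Pictures are saved under pics/ and viewed, at most 14 in all, crops included, and the job is handed in when it is done.

Besides the shell and the picture viewer there is one more tool, called after "Emit:" as name(argument=value, ...), one argument or row to a line, values as JSON. arm_command: Moves the arm, as the interface text tells. Shift numbers are shares of 0.3 m and turn numbers shares of 120 degrees, none past 1 either way. Its arguments: {"type":"object","properties":{"moves":{"type":"array","items":{"type":"array","items":{"type":"number"}}},"squeeze":{"type":"number"}},"required":["moves"]}

```bash
mkdir -p pics
python3 - <<'E'
from station import manip
import cv2,pickle,numpy as np
np.set_printoptions(precision=4,suppress=True)
s=manip.sense();print(s)
for n in("top","scene"):
    c=manip.read_camera(n);pickle.dump(c,open(n+"0.pkl","wb"));cv2.imwrite(f"pics/{n}0.png",c["frame"][:,:,::-1])
    print(n,c["intrinsics"],c["R"],c["t"], -c["R"].T@c["t"])
E
```

```text
{'time': 0.0, 'joint_positions': array([-1.3268,  0.2593,  1.5361,  0.    ,  1.348 , -0.2028]), 'dq': array([ 0.0024, -0.0002,  0.0009, -0.    , -0.002 ,  0.0015]), 'joint_torque': array([  0.    , -43.731 , -28.4002,   0.0718,   0.0411,  -0.0002]), 'ee_pos': array([ 0.2375, -0.4955,  0.2288]), 'orientation': array([-0.0009,  0.9751,  0.2216, -0.    ]), 'wrist_force': array([-0.7175, -0.4295, -0.2024]), 'ft_torque': array([-0.008 , -0.0703, -0.0064]), 'grasp_force': 0.0, 'opening': 0.09282407672672274}
top [[482.6891   0.     261.6692]
 [  0.     482.6891 189.3022]
 [  0.       0.       1.    ]] [[ 0.0091 -1.      0.0029]
 [-0.9866 -0.0095 -0.1629]
 [ 0.1629 -0.0014 -0.9866]] [-0.0336  0.5587  1.6716] [ 0.2792 -0.026   1.7404]
scene [[425.7531   0.     259.2888]
 [  0.     425.7531 191.2655]
 [  0.       0.       1.    ]] [[-0.8257 -0.5635  0.0252]
 [-0.3187  0.4291 -0.8452]
 [ 0.4654 -0.7059 -0.5339]] [0.4294 0.2044 1.0399] [-0.0643  0.8883  0.7171]
```

View pics/top0.png

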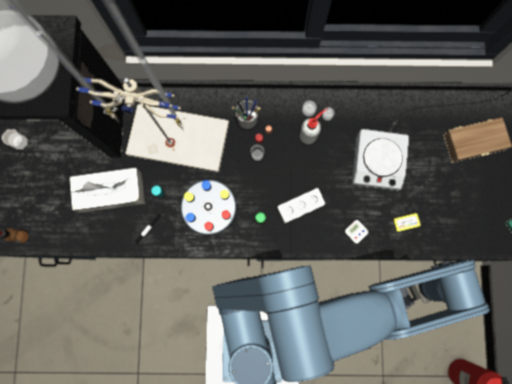

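View pics/scene0.png

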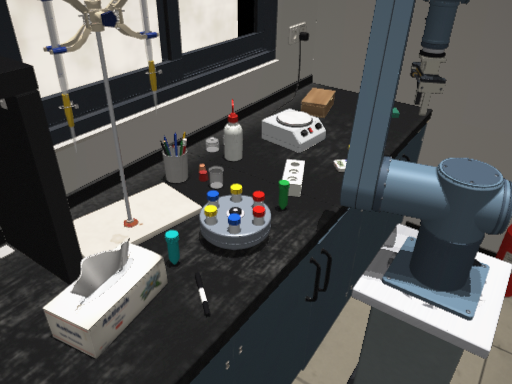

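Top view: rotor at (208,207). Its caps run clockwise blue (206,186), yellow (224,195), red (227,215), red (208,227), blue (191,217), yellow (190,197). The rack is at (301,205), timer (356,231), beaker (257,153). Possible mix-ups are the turquoise tube (156,190), the green tube (260,217), and red items at (268,128) and the bottle (312,125). None of them is in the rotor.

```bash
cat > h.py <<'E'
import numpy as np,cv2
np.set_printoptions(precision=4,suppress=True)
def ray(c,uv):
    d=np.linalg.inv(c["intrinsics"])@np.array([*uv,1.]);return -c["R"].T@c["t"],c["R"].T@d
def onplane(c,uv,z):
    o,d=ray(c,uv);return o+d*(z-o[2])/d[2]
H={"red":[(0,5),(174,180)],"yellow":[(22,34)],"blue":[(105,125)],"green":[(45,75)],"turq":[(82,97)]}
def blobs(img,col,amin=40,smin=120,vmin=60):
    h=cv2.cvtColor(img,cv2.COLOR_RGB2HSV)
    m=sum(cv2.inRange(h,(a,smin,vmin),(b,255,255)) for a,b in H[col])
    n,l,st,ce=cv2.connectedComponentsWithStats(m.astype(np.uint8))
    return [(ce[i],st[i]) for i in range(1,n) if st[i,4]>=amin]
def wcam(c,s):
    from scipy.spatial.transform import Rotation as Ro
    w,x,y,z=s["orientation"];T=np.eye(4);T[:3,:3]=Ro.from_quat([x,y,z,w]).as_matrix();T[:3,3]=s["ee_pos"]
    W=np.linalg.inv(T@c["T_tool_cam"]);return dict(frame=c["frame"],intrinsics=c["intrinsics"],R=W[:3,:3],t=W[:3,3])
E
python3 - <<'E'
from h import *;import pickle
c=pickle.load(open("top0.pkl","rb"));im=c["frame"];P=[]
for col in H:
    for ce,st in blobs(im,col):
        if 140<ce[0]<280 and 170<ce[1]<245:
            p=onplane(c,ce,.108);print(col,ce,st[2:],p)
            if col not in("green","turq"):P.append(p)
P=np.array(P);ctr=P.mean(0);print("centre",ctr,[np.hypot(*(p-ctr)[:2]) for p in P],[np.degrees(np.arctan2(*(p-ctr)[1::-1])) for p in P])
g=cv2.cvtColor(im,cv2.COLOR_RGB2GRAY);roi=np.zeros_like(g);roi[180:230,270:332]=g[180:230,270:332]
m=(roi>150).astype(np.uint8);cs,_=cv2.findContours(m,cv2.RETR_CCOMP,cv2.CHAIN_APPROX_NONE)
for k in cs:
    if len(k)>8:
        r=cv2.minAreaRect(k);print(len(k),r,onplane(c,r[0],.046))
t=cv2.resize(im[150:250,135:335],None,fx=4,fy=4,interpolation=cv2.INTER_CUBIC);cv2.imwrite("pics/crop1.png",t[:,:,::-1])
E
```

```text
red [225.6 214.4] [ 8  8 50] [0.4611 0.0935 0.108 ]
red [208.3617 225.8085] [ 8  8 47] [0.4217 0.151  0.108 ]
yellow [188.4423 196.4231] [10  8 52] [0.5216 0.2217 0.108 ]
blue [205.8485 184.4091] [ 9 11 66] [0.5639 0.1634 0.108 ]
blue [190.     216.9231] [ 9  8 52] [0.4513 0.2141 0.108 ]
green [259.987 216.987] [11 11 77] [ 0.4534 -0.0235  0.108 ]
turq [156.3524 190.3143] [ 12  11 105] [0.5417 0.3323 0.108 ]
centre [0.4839 0.1687 0.108 ] [np.float64(0.07866413857210913), np.float64(0.0646802699680454), np.float64(0.06503790701722838), np.float64(0.08011384594945643), np.float64(0.055839505776551994)] [np.float64(-106.88375562989317), np.float64(-164.0494702101102), np.float64(54.58539160344773), np.float64(-3.7922366147247923), np.float64(125.7075766300801)]
109 ((301.03765869140625, 204.9828643798828), (18.538372039794922, 45.104522705078125), 65.55604553222656) [ 0.504  -0.1683  0.046 ]
```

View pics/crop1.png

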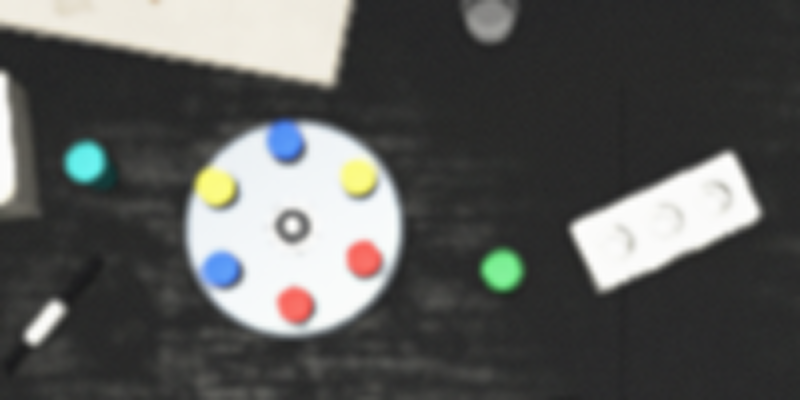

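The crop confirms the order: blue at top, yellow upper right, red lower right, red bottom, blue lower left, yellow upper left. Plan: red lower right → rack, yellow upper right → its well, blue top → that well, red → top well. First I move above the rotor.

Emit:
arm_command(
  moves=[
    [50, 0.85, -0.8, -0.2, 0.2136],
    [50, 0.85, -0.8, -0.2, 0.2136],
    [50, 0.85, -0.8, -0.2, 0.2136],
    [50, 0.85, -0.8, -0.2, 0.2136],
    [50, 0.85, -0.8, -0.2, 0.2136],
    [50, 0.85, -0.8, -0.2, 0.2136],
    [50, 0.85, -0.8, -0.2, 0.2136],
    [50, 0.85, -0.8, -0.2, 0.2136],
    [50, 0.85, -0.8, -0.2, 0.2136],
    [50, 0.85, -0.8, -0.2, 0.2136],
  ],
)

```text
time: 1.1
ee_pos: [0.3636, -0.1701, 0.2893]
orientation: [0.0, 1.0, -0.0, -0.0]
wrist_force: [-0.5, -0.3, -0.3]
opening: 0.0498
grasp_force: 0.0
```

Run:
```python
from station import manip
from h import *
s=manip.sense();c=manip.read_camera("wrist");print(s["time"],s["ee_pos"],s["orientation"],s["joint_positions"]);print(c["T_tool_cam"],c["intrinsics"])
```

```text
1.1 [ 0.3636 -0.1701  0.2893] [ 0.0001  1.     -0.0003 -0.0004] [-0.7166 -0.0556  1.745  -0.0008  1.4527  0.8549]
[[ 0.0001 -0.9674 -0.2533  0.0695]
 [ 1.      0.0004 -0.0012  0.0002]
 [ 0.0012 -0.2533  0.9674 -0.1554]
 [ 0.      0.      0.      1.    ]] [[301.8862   0.     253.9281]
 [  0.     301.8862 194.2586]
 [  0.       0.       1.    ]]
```

Emit:
arm_command(
  moves=[
    [50, 0.4, -1, 0, 0],
    [50, 0.4, -1, 0, 0],
    [50, 0.4, -1, 0, 0],
    [50, 0.4, -1, 0, 0],
    [50, 0.4, -1, 0, 0],
    [50, 0.4, -1, 0, 0],
    [50, 0.4, -1, 0, 0],
    [50, 0.4, -1, 0, 0],
    [50, 0.4, -1, 0, 0],
    [50, 0.4, -1, 0, 0],
  ],
)

```text
time: 2.15
ee_pos: [0.4841, 0.1286, 0.2892]
orientation: [0.0, 1.0, -0.002, -0.001]
wrist_force: [-0.7, -0.4, 1.3]
opening: 0.0501
grasp_force: 0.0
```

```bash
cat > rot.py <<'E'
from station import manip
from h import *
import sys
s=manip.sense();c=wcam(manip.read_camera("wrist"),s);print(s["time"],s["ee_pos"])
cv2.imwrite(f"pics/{sys.argv[1]}.png",c["frame"][:,:,::-1])
P=[]
for col in("red","yellow","blue"):
    for ce,st in blobs(c["frame"],col,300):
        p=onplane(c,ce,.108);P.append(p);print(col,ce.round(),st[2:],p)
P=np.array(P);A=np.c_[2*P[:,:2],np.ones(len(P))];x=np.linalg.lstsq(A,(P[:,:2]**2).sum(1),rcond=None)[0]
print("centre",x[:2],"r",np.sqrt(x[2]+x[0]**2+x[1]**2))
print([(np.hypot(*(p[:2]-x[:2])).round(4),np.degrees(np.arctan2(p[1]-x[1],p[0]-x[0])).round(1)) for p in P])
E
python3 rot.py wrist1
```

```text
2.15 [0.4841 0.1286 0.2892]
red [283. 196.] [ 28  27 583] [0.4629 0.0957 0.108 ]
red [234. 229.] [ 26  27 565] [0.4226 0.153  0.108 ]
yellow [278. 135.] [ 29  29 633] [0.5321 0.1021 0.108 ]
yellow [170. 145.] [ 31  29 687] [0.5219 0.2218 0.108 ]
blue [220. 108.] [ 29  30 678] [0.5615 0.1649 0.108 ]
blue [179. 205.] [ 29  29 615] [0.4526 0.2162 0.108 ]
centre [0.492 0.159] r 0.06962358736889893
[(np.float64(0.0696), np.float64(-114.7)), (np.float64(0.0697), np.float64(-175.1)), (np.float64(0.0695), np.float64(-54.8)), (np.float64(0.0696), np.float64(64.6)), (np.float64(0.0697), np.float64(4.9)), (np.float64(0.0695), np.float64(124.5))]
```

View pics/wrist1.png

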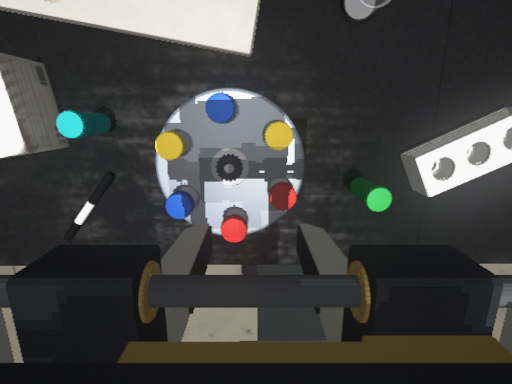

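The wrist view agrees: the fitted radius is 69.6 mm at 60° steps, so the centre is (0.492, 0.159) with well angle 4.9°. The caps are at (283,196) red, (278,135) yellow and (220,108) blue; the green look-alike is outside the rotor. Now I grasp the right-hand red.

Emit:
arm_command(
  moves=[
    [50, -0.072, 0.11, 0.15, 0],
    [50, -0.072, 0.11, 0.3, 0],
    [50, -0.072, 0.11, 0.42, 0],
    [50, -0.072, 0.11, 0.53, 0],
    [50, -0.072, 0.11, 0.61, 0],
    [50, -0.072, 0.11, 0.645, 0],
    [50, -0.072, 0.11, 0.645, 0],
    [20, -0.072, 0.11, 0.645, 0],
    [20, -0.072, 0.11, 0.645, 0],
    [20, -0.072, 0.11, 0.645, 0],
  ],
  squeeze=15,
)

```text
time: 3.2
ee_pos: [0.4635, 0.0975, 0.0974]
orientation: [0.0, 1.0, -0.0, 0.001]
wrist_force: [-0.1, -0.7, 0.3]
opening: 0.0307
grasp_force: 14.4
```

Emit:
arm_command(
  moves=[
    [20, 0, 0, -0.1, 0],
    [20, 0, 0, -0.22, 0],
    [20, 0, 0, -0.35, 0],
    [20, 0, 0, -0.4, 0],
    [20, 0, 0.1, -0.4, 0],
    [20, 0.05, 0.22, -0.4, 0],
    [20, 0.1, 0.35, -0.4, 0],
    [20, 0.1, 0.45, -0.4, 0],
    [20, 0.1, 0.5, -0.4, 0],
    [20, 0.1, 0.5, -0.4, 0],
  ],
)

```text
time: 4.2
ee_pos: [0.4924, -0.0537, 0.2164]
orientation: [0.0, 1.0, -0.002, 0.0]
wrist_force: [-0.6, -0.4, -0.2]
opening: 0.0307
grasp_force: 15.0
```

Run:
```python
from station import manip
from h import *
s=manip.sense();c=wcam(manip.read_camera("wrist"),s);print(s["time"],s["ee_pos"])
im=c["frame"];cv2.imwrite("pics/wrist2.png",im[:,:,::-1])
g=cv2.cvtColor(im,cv2.COLOR_RGB2GRAY);m=cv2.inRange(g,170,255)
cs,_=cv2.findContours(m,cv2.RETR_EXTERNAL,cv2.CHAIN_APPROX_NONE)
for k in sorted(cs,key=cv2.contourArea)[-3:]:
    r=cv2.minAreaRect(k);print(cv2.contourArea(k),r,onplane(c,r[0],.046));q=np.array([onplane(c,p,.046)[:2] for p in cv2.boxPoints(r)]);print(q,np.linalg.norm(np.diff(q,axis=0),axis=1))
```

```text
4.2 [ 0.4924 -0.0537  0.2164]
3199.5 ((39.0, 24.0), (48.0, 78.0), 90.0) [0.6485 0.1551 0.046 ]
[[0.6693 0.1886]
 [0.669  0.114 ]
 [0.6269 0.1204]
 [0.6272 0.1977]] [0.0746 0.0425 0.0774]
6375.5 ((360.9143981933594, 168.31163024902344), (54.12542724609375, 149.0518035888672), 65.55604553222656) [ 0.5055 -0.1703  0.046 ]
[[ 0.4989 -0.0842]
 [ 0.5638 -0.2242]
 [ 0.5121 -0.2554]
 [ 0.4415 -0.111 ]] [0.1543 0.0604 0.1607]
15636.0 ((68.5, 176.5), (163.0, 137.0), 90.0) [0.4974 0.1504 0.046 ]
[[0.5829 0.2073]
 [0.5824 0.0664]
 [0.3992 0.0849]
 [0.3996 0.247 ]] [0.1409 0.1842 0.162 ]
```

View pics/wrist2.png

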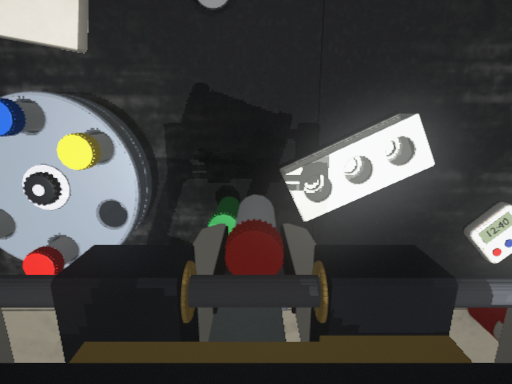

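Rack holes are at about (317,182), (357,169) and (400,150). I refine the rack pose from its bright top face alone.

Run:
```python
from h import *
import pickle
from scipy.spatial.transform import Rotation as Ro
im=cv2.imread("pics/wrist2.png")[:,:,::-1]
T=np.array([[.0001,-.9674,-.2533,.0695],[1,.0004,-.0012,.0002],[.0012,-.2533,.9674,-.1554],[0,0,0,1]])
c=wcam(dict(frame=im,intrinsics=np.array([[301.8862,0,253.9281],[0,301.8862,194.2586],[0,0,1]]),T_tool_cam=T),dict(orientation=[0,1,-.002,0],ee_pos=[.4924,-.0537,.2164]))
# rectify plane z=.046: 0.5 mm per px, u along -y, v along -x
w=lambda x,y:c["intrinsics"]@(c["R"]@np.array([x,y,.046])+c["t"])
src=[];dst=[]
for x,y in[(.58,-.06),(.58,-.28),(.42,-.28),(.42,-.06)]:
    p=w(x,y);src.append(p[:2]/p[2]);dst.append([(-.06-y)/.0005,(.58-x)/.0005])
M=cv2.getPerspectiveTransform(np.float32(src),np.float32(dst))
t=cv2.warpPerspective(np.ascontiguousarray(im),M,(440,320),flags=cv2.INTER_CUBIC)
g=cv2.cvtColor(t,cv2.COLOR_RGB2GRAY)
for th in(190,225,240):
    m=cv2.inRange(g,th,255);k=max(cv2.findContours(m,0,2)[0],key=cv2.contourArea);r=cv2.minAreaRect(k)
    print(th,r,"centre",.58-r[0][1]*.0005,-.06-r[0][0]*.0005,"size",np.array(r[1])*.5)
h=cv2.HoughCircles(cv2.GaussianBlur(g,(5,5),1),cv2.HOUGH_GRADIENT,1,60,param1=100,param2=12,minRadius=27,maxRadius=35)
for u,v,rr in h[0]:print(.58-v*.0005,-.06-u*.0005,rr*.5)
cv2.imwrite("pics/rack.png",cv2.resize(t,None,fx=1.5,fy=1.5)[:,:,::-1])
```

```text
190 ((214.8066864013672, 152.46603393554688), (120.96148681640625, 309.7754211425781), 64.78282928466797) centre 0.5037669830322266 -0.1674033432006836 size [ 60.4807 154.8877]
225 ((214.94500732421875, 152.6363525390625), (119.57813262939453, 307.9555358886719), 64.78282928466797) centre 0.5036818237304688 -0.16747250366210936 size [ 59.7891 153.9778]
240 ((215.01974487304688, 152.65928649902344), (118.62083435058594, 307.11395263671875), 64.78282928466797) centre 0.5036703567504882 -0.16750987243652343 size [ 59.3104 153.557 ]
0.48324996 -0.124249995 15.45
0.50325 -0.16775 14.7
0.52425 -0.21025 15.6
```

View pics/rack.png

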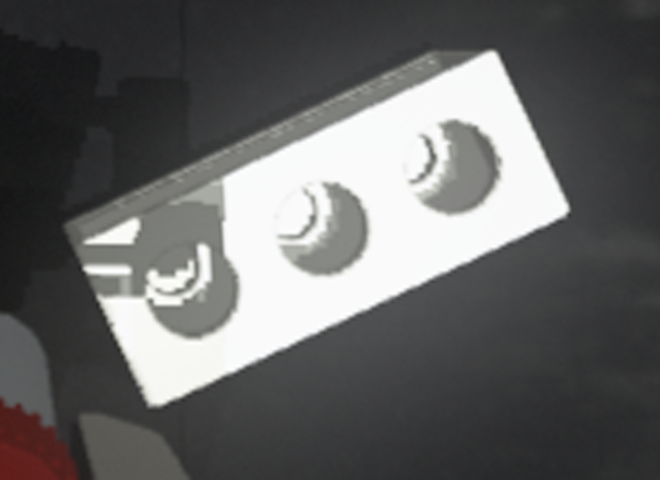

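Emit:
arm_command(
  moves=[
    [20, -0.028, 0.12, 0, 0],
    [20, -0.028, 0.23, 0.08, 0],
    [20, -0.028, 0.23, 0.16, 0],
    [20, -0.028, 0.23, 0.22, 0],
    [20, -0.028, 0.23, 0.26, 0],
    [20, -0.028, 0.23, 0.3, 0],
    [20, -0.028, 0.23, 0.34, 0],
    [20, -0.028, 0.23, 0.38, 0],
    [20, -0.028, 0.23, 0.41, 0],
    [20, -0.028, 0.23, 0.43, 0],
  ],
)

```text
time: 5.25
ee_pos: [0.4839, -0.1214, 0.0864]
orientation: [-0.0, 1.0, -0.0, -0.0]
wrist_force: [0.4, -0.5, -0.4]
opening: 0.0309
grasp_force: 15.0
```

Emit:
arm_command(
  moves=[
    [48, 0, 0, 0, 0],
    [48, 0, 0, 0, 0],
    [48, 0, 0, 0, 0],
    [48, 0, 0, -0.1, 0],
    [48, 0, 0, -0.24, 0],
    [48, 0.03, -0.15, -0.24, 0],
    [48, 0.06, -0.3, -0.24, 0],
    [48, 0.1, -0.46, -0.24, 0],
    [48, 0.13, -0.62, -0.24, 0],
    [48, 0.16, -0.75, -0.24, 0],
  ],
)

```text
time: 6.25
ee_pos: [0.5324, 0.106, 0.1599]
orientation: [-0.0, 1.0, 0.0, 0.001]
wrist_force: [0.8, 0.4, 1.0]
opening: 0.048
grasp_force: 0.0
```

Run:
```python
from station import manip
from h import *
s=manip.sense();print(s["time"],s["ee_pos"],s["dq"])
c=manip.read_camera("top")
for ce,st in blobs(c["frame"],"red",30):print(ce,st[2:],onplane(c,ce,.096))
s=manip.sense();print(s["time"],s["ee_pos"])
```

```text
6.25 [0.5324 0.106  0.1599] [ 0.7375  0.2631 -0.3708 -0.0111  0.1015  0.7318]
[314.4876 119.6612] [ 16  18 121] [ 0.8022 -0.2129  0.096 ]
[258.6618 137.8235] [ 9 10 68] [ 0.7339 -0.0161  0.096 ]
[288.9333 209.1333] [ 7  8 45] [ 0.4826 -0.1225  0.096 ]
[473.0504 373.2226] [ 54  25 813] [-0.049  -0.7213  0.096 ]
6.3 [0.5332 0.111  0.16  ]
```

Run:
```python
from station import manip
from h import *
for i in range(3):
    manip.read_camera("top");s=manip.sense();print(s["time"],s["ee_pos"],s["joint_positions"],s["dq"])
```

```text
6.35 [0.5327 0.1081 0.1598] [-0.0063  0.303   1.6537  0.0019  1.183   1.5594] [-0.0741 -0.012   0.0315 -0.0464  0.0006 -0.0667]
6.4 [0.5323 0.1058 0.1596] [-0.0095  0.3025  1.6551  0.0002  1.183   1.5574] [-0.058  -0.0072  0.023  -0.0203  0.0013 -0.0218]
6.45 [0.5321 0.1042 0.1594] [-0.0121  0.3022  1.656  -0.0004  1.183   1.5569] [-0.0416 -0.0065  0.0157 -0.0072 -0.0006 -0.0035]
```

Emit:
arm_command(
  moves=[
    [48, 0, 0, 0.03, 0],
    [48, 0, 0, 0.09, 0],
    [48, 0, 0, 0.15, 0],
    [48, 0, 0, 0.2, 0],
    [48, 0, 0, 0.21, 0],
    [48, 0, 0, 0.21, 0],
    [20, 0, 0, 0.21, 0],
    [20, 0, 0, 0.21, 0],
    [20, 0, 0, 0.21, 0],
    [20, 0, 0, 0.21, 0],
  ],
)

```text
time: 7.45
ee_pos: [0.5326, 0.1034, 0.0969]
orientation: [0.0, 1.0, -0.0, 0.001]
wrist_force: [0.2, -0.8, 1.8]
opening: 0.0306
grasp_force: 15.0
```

Emit:
arm_command(
  moves=[
    [20, 0, 0, -0.08, 0],
    [20, 0, 0, -0.18, 0],
    [20, 0, 0, -0.23, 0],
    [20, -0.05, 0.015, -0.23, 0],
    [20, -0.13, 0.015, -0.23, 0],
    [20, -0.2, 0.015, -0.23, 0],
    [20, -0.232, 0.015, -0.23, 0],
    [20, -0.232, 0.015, -0.23, 0],
    [20, -0.232, 0.015, -0.23, 0],
    [20, -0.232, 0.015, -0.23, 0],
  ],
)

```text
time: 8.45
ee_pos: [0.4636, 0.099, 0.1653]
orientation: [0.0, 1.0, -0.0, 0.001]
wrist_force: [-0.0, -0.0, -0.1]
opening: 0.0302
grasp_force: 15.0
```

Emit:
arm_command(
  moves=[
    [20, 0, 0, 0, 0],
    [20, 0, 0, 0.03, 0],
    [20, 0, 0, 0.06, 0],
    [20, 0, 0, 0.09, 0],
    [20, 0, 0, 0.12, 0],
    [20, 0, 0, 0.15, 0],
    [20, 0, 0, 0.18, 0],
    [20, 0, 0, 0.21, 0],
    [20, 0, 0, 0.225, 0],
    [20, 0, 0, 0.228, 0],
  ],
)

```text
time: 9.45
ee_pos: [0.4627, 0.0982, 0.0966]
orientation: [0.001, 1.0, -0.0, 0.0]
wrist_force: [-3.0, -6.5, 11.2]
opening: 0.0309
grasp_force: 15.0
```

Emit:
arm_command(
  moves=[
    [20, 0, 0.007, -0.003, 0],
    [20, 0, 0.007, -0.003, 0],
    [48, 0, 0.007, -0.003, 0],
    [48, 0, 0.007, -0.003, 0],
    [48, 0, 0.007, -0.003, 0],
    [48, 0, 0.007, -0.08, 0],
    [48, 0, 0.007, -0.2, 0],
    [48, 0.11, -0.07, -0.2, 0],
    [48, 0.24, -0.16, -0.2, 0],
    [48, 0.33, -0.222, -0.2, 0],
  ],
)

```text
time: 10.45
ee_pos: [0.5638, 0.1671, 0.1575]
orientation: [-0.0, 1.0, -0.0, 0.001]
wrist_force: [-0.3, -0.6, -0.8]
opening: 0.0481
grasp_force: 0.0
```

Run:
```python
from station import manip
from h import *
c=manip.read_camera("top")
for i in range(6): manip.read_camera("top")
s=manip.sense();c=wcam(manip.read_camera("wrist"),s);print(s["time"],s["ee_pos"],s["wrist_force"])
for col in("red","yellow","blue"):
    for ce,st in blobs(c["frame"],col,200):print(col,ce,st[2:],onplane(c,ce,.108))
cv2.imwrite("pics/w3.png",c["frame"][:,:,::-1])
```

```text
10.8 [0.5604 0.1651 0.1566] [-0.6489  0.2418  0.3711]
blue [254.0724 212.3351] [  45   45 1546] [0.5631 0.165  0.108 ]
blue [198.3279 331.5682] [ 27  24 491] [0.4637 0.2094 0.108 ]
```

View pics/w3.png

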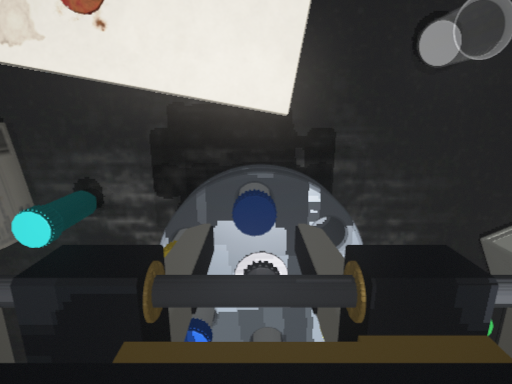

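The blue cap at (254,212) is centred between the fingers (0.563, 0.165), so I grasp it.

Emit:
arm_command(
  moves=[
    [48, 0.005, 0, 0.05, 0],
    [48, 0.005, 0, 0.11, 0],
    [48, 0.005, 0, 0.16, 0],
    [48, 0.005, 0, 0.195, 0],
    [48, 0.005, 0, 0.202, 0],
    [48, 0.005, 0, 0.202, 0],
    [20, 0.005, 0, 0.202, 0],
    [20, 0.005, 0, 0.202, 0],
    [20, 0.005, 0, 0.202, 0],
    [20, 0.005, 0, 0.202, 0],
  ],
)

```text
time: 11.85
ee_pos: [0.5635, 0.1657, 0.0969]
orientation: [-0.0, 1.0, -0.0, 0.001]
wrist_force: [-1.1, 0.4, 2.0]
opening: 0.0308
grasp_force: 15.0
```

Emit:
arm_command(
  moves=[
    [20, 0, 0, -0.08, 0],
    [20, 0, 0, -0.18, 0],
    [20, 0, 0, -0.23, 0],
    [20, -0.03, 0.06, -0.23, 0],
    [20, -0.06, 0.13, -0.23, 0],
    [20, -0.09, 0.19, -0.23, 0],
    [20, -0.098, 0.211, -0.23, 0],
    [20, -0.098, 0.211, -0.23, 0],
    [20, -0.098, 0.211, -0.23, 0],
    [20, -0.098, 0.211, -0.23, 0],
  ],
)

```text
time: 12.85
ee_pos: [0.534, 0.103, 0.1651]
orientation: [-0.0, 1.0, -0.0, 0.0]
wrist_force: [0.0, 0.7, 0.2]
opening: 0.0306
grasp_force: 15.0
```

Emit:
arm_command(
  moves=[
    [20, 0, 0, 0, 0],
    [20, 0, 0, 0.03, 0],
    [20, 0, 0, 0.06, 0],
    [20, 0, 0, 0.09, 0],
    [20, 0, 0, 0.12, 0],
    [20, 0, 0, 0.15, 0],
    [20, 0, 0, 0.18, 0],
    [20, 0, 0, 0.21, 0],
    [20, 0, 0, 0.222, 0],
    [20, 0, 0, 0.226, 0],
  ],
)

```text
time: 13.85
ee_pos: [0.5334, 0.1023, 0.0969]
orientation: [0.0, 1.0, -0.0, -0.0]
wrist_force: [-0.1, 0.2, 0.5]
opening: 0.0307
grasp_force: 15.0
```

Emit:
arm_command(
  moves=[
    [48, 0, 0, 0, 0],
    [48, 0, 0, 0, 0],
    [48, 0, 0, 0, 0],
    [48, 0, 0, -0.1, 0],
    [48, 0, 0, -0.22, 0],
    [48, -0.03, 0.15, -0.22, 0],
    [48, -0.07, 0.31, -0.22, 0],
    [48, -0.11, 0.47, -0.22, 0],
    [48, -0.14, 0.63, -0.22, 0],
    [48, -0.165, 0.75, -0.22, 0],
  ],
)

```text
time: 14.85
ee_pos: [0.4835, -0.1252, 0.164]
orientation: [0.001, 1.0, -0.001, 0.001]
wrist_force: [0.0, 0.3, 0.3]
opening: 0.0482
grasp_force: 0.0
```

Run:
```python
from station import manip
from h import *
for i in range(8): manip.read_camera("top")
s=manip.sense();c=wcam(manip.read_camera("wrist"),s);print(s["time"],s["ee_pos"],s["wrist_force"])
for ce,st in blobs(c["frame"],"red",200):print(ce,st[2:],onplane(c,ce,.096))
```

```text
15.25 [ 0.4842 -0.1213  0.1634] [-0.4551  0.6122 -0.0043]
[256.3926 206.762 ] [  40   42 1294] [ 0.4854 -0.1231  0.096 ]
[496.3562 323.3906] [ 17  22 233] [ 0.3812 -0.3293  0.096 ]
```

Emit:
arm_command(
  moves=[
    [48, 0.003, 0.005, 0.06, 0],
    [48, 0.003, 0.005, 0.13, 0],
    [48, 0.003, 0.005, 0.2, 0],
    [48, 0.003, 0.005, 0.25, 0],
    [48, 0.003, 0.005, 0.261, 0],
    [48, 0.003, 0.005, 0.261, 0],
    [20, 0.003, 0.005, 0.261, 0],
    [20, 0.003, 0.005, 0.261, 0],
    [20, 0.003, 0.005, 0.261, 0],
    [20, 0.003, 0.005, 0.261, 0],
  ],
)

```text
time: 16.3
ee_pos: [0.4854, -0.1244, 0.0858]
orientation: [0.0, 1.0, -0.0, 0.001]
wrist_force: [0.0, -0.0, 3.1]
opening: 0.0308
grasp_force: 15.0
```

Emit:
arm_command(
  moves=[
    [20, 0, 0, -0.1, 0],
    [20, 0, 0, -0.24, 0],
    [20, 0, 0, -0.38, 0],
    [20, 0, 0, -0.43, 0],
    [20, 0.03, -0.12, -0.43, 0],
    [20, 0.08, -0.28, -0.43, 0],
    [20, 0.12, -0.44, -0.43, 0],
    [20, 0.16, -0.6, -0.43, 0],
    [20, 0.21, -0.76, -0.43, 0],
    [20, 0.24, -0.88, -0.43, 0],
  ],
)

```text
time: 17.3
ee_pos: [0.5573, 0.1426, 0.2141]
orientation: [-0.0, 1.0, 0.0, 0.0]
wrist_force: [0.6, -1.0, -0.7]
opening: 0.0305
grasp_force: 15.0
```

Emit:
arm_command(
  moves=[
    [20, 0.017, -0.06, 0, 0],
    [20, 0.017, -0.083, 0, 0],
    [20, 0.017, -0.083, 0, 0],
    [20, 0.017, -0.083, 0, 0],
    [20, 0.017, -0.083, 0, 0],
    [20, 0.017, -0.083, 0, 0],
    [20, 0.017, -0.083, 0, 0],
    [20, 0.017, -0.083, 0, 0],
    [20, 0.017, -0.083, 0, 0],
    [20, 0.017, -0.083, 0, 0],
  ],
)

```text
time: 18.3
ee_pos: [0.5621, 0.1646, 0.2141]
orientation: [0.0, 1.0, -0.0, -0.0]
wrist_force: [0.5, 0.1, -0.8]
opening: 0.0306
grasp_force: 15.0
```

Run:
```python
from station import manip
from h import *
s=manip.sense();c=wcam(manip.read_camera("wrist"),s);print(s["time"],s["ee_pos"],s["wrist_force"],s["dq"])
cv2.imwrite("pics/w4.png",c["frame"][:,:,::-1])
```

```text
18.3 [0.5621 0.1646 0.2141] [ 0.4916  0.1277 -0.7922] [ 0.0028  0.0012 -0.0001  0.0004  0.0006 -0.0011]
```

View pics/w4.png

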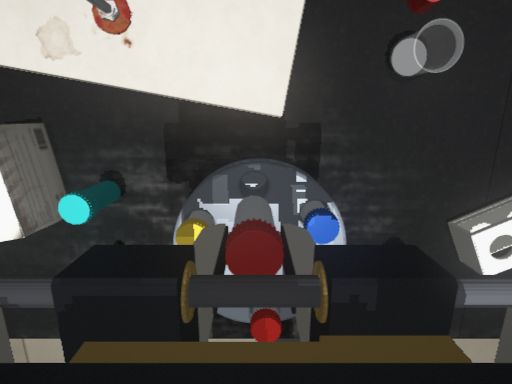

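Settled over the empty top well at (254,182); the held red cap is at (254,248), with blue at (322,226) in its new well. Lowering.

Emit:
arm_command(
  moves=[
    [20, 0, 0, 0.06, 0],
    [20, 0, 0, 0.12, 0],
    [20, 0, 0, 0.16, 0],
    [20, 0, 0, 0.2, 0],
    [20, 0, 0, 0.24, 0],
    [20, 0, 0, 0.28, 0],
    [20, 0, 0, 0.32, 0],
    [20, 0, 0, 0.35, 0],
    [20, 0, 0, 0.375, 0],
    [20, 0, 0, 0.384, 0],
  ],
)

```text
time: 19.35
ee_pos: [0.5617, 0.1647, 0.0979]
orientation: [0.0, 1.0, -0.0, -0.001]
wrist_force: [-1.0, -0.0, 4.7]
opening: 0.0307
grasp_force: 15.0
```

Release, then raise to look over the whole rotor.

Emit:
arm_command(
  moves=[
    [48, 0, 0, 0, 0],
    [48, 0, 0, 0, 0],
    [48, 0, 0, 0, 0],
    [48, 0, 0, -0.1, 0],
    [48, 0, 0, -0.22, 0],
    [48, 0, 0, -0.35, 0],
    [48, -0.06, 0, -0.48, 0],
    [48, -0.13, 0, -0.6, 0],
    [48, -0.2, 0, -0.64, 0],
    [48, -0.25, 0, -0.64, 0],
  ],
)

```text
time: 20.35
ee_pos: [0.4873, 0.165, 0.2944]
orientation: [-0.0, 1.0, -0.0, 0.003]
wrist_force: [-0.2, 0.2, 0.2]
opening: 0.0481
grasp_force: 0.0
```

```bash
python3 - <<'E'
from station import manip
for i in range(8): manip.read_camera("top")
E
python3 rot.py w5
python3 - <<'E'
from station import manip
from h import *
c=manip.read_camera("scene");cv2.imwrite("pics/s5.png",cv2.resize(c["frame"][130:280,150:350],None,fx=4,fy=4,interpolation=2)[:,:,::-1])
E
```

```text
20.75 [0.4877 0.1646 0.2902]
red [253. 112.] [ 28  29 645] [0.5605 0.1656 0.108 ]
red [264. 232.] [ 26  26 540] [0.422 0.153 0.108]
yellow [202. 148.] [ 30  29 645] [0.5219 0.2221 0.108 ]
yellow [313. 199.] [ 29  28 600] [0.4632 0.0962 0.108 ]
blue [310. 139.] [ 28  29 621] [0.5319 0.1024 0.108 ]
blue [210. 208.] [ 27  28 578] [0.4524 0.2163 0.108 ]
centre [0.4915 0.1593] r 0.06945733433778865
[(np.float64(0.0692), np.float64(5.2)), (np.float64(0.0698), np.float64(-174.8)), (np.float64(0.0697), np.float64(64.2)), (np.float64(0.0692), np.float64(-114.2)), (np.float64(0.0697), np.float64(-54.6)), (np.float64(0.0691), np.float64(124.4))]
```

View pics/w5.png

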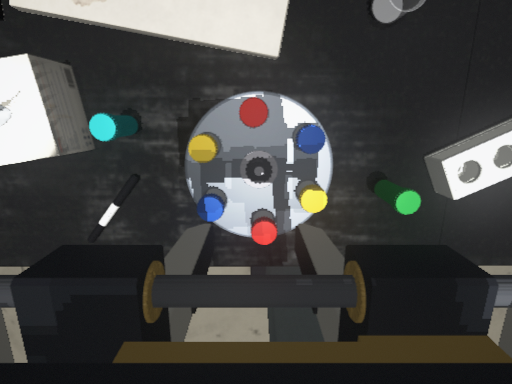

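View pics/s5.png

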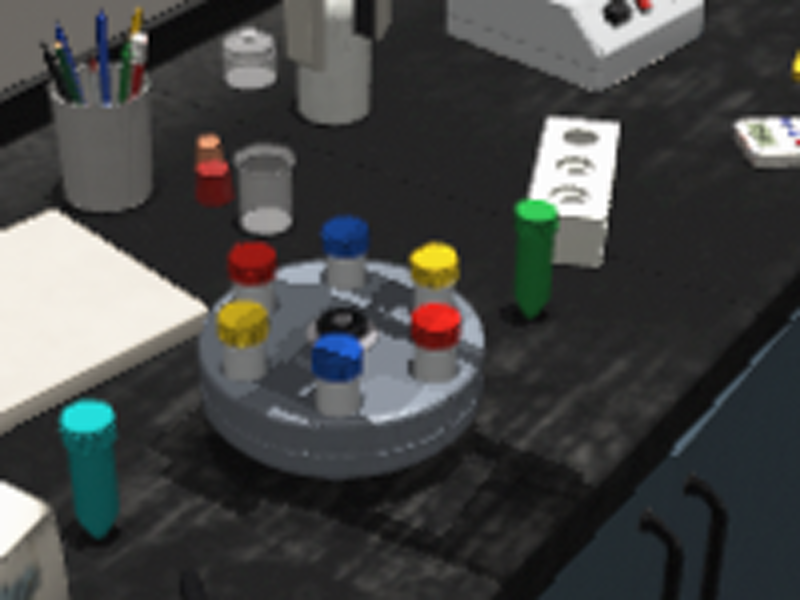

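The wrist view shows every colour opposite its partner: red (253,112)/(264,232), blue (310,139)/(210,208), yellow (202,148)/(313,199). In the scene crop all six stand equally deep, the rack is empty, and the gripper is clear.

```bash
python3 -c "
from station import manip
print(manip.job_done())"
```

```text
the job is handed in; nothing more can be done
None
```

The job is handed in at about 21 s: the last camera views showed all six tubes seated and released in the rotor, each opposite its colour match, and no verdict came back.

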